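# Fill the two gaps in the sample carton

### The arm

A 6-joint arm with a two-finger parallel gripper is mounted at the origin on the work surface. World frame = base frame: x ahead of the robot, y to its left, z up, the work surface at z = 0. Lengths are in m, angles in degrees, forces in N, time in s.
With the tool pointing down it reaches from about 0.25 to 0.725 m from the base axis. Payload 9.7 kg.
Tool frame: the origin (TCP) lies midway between the tips of the shut fingers; the grasp point (between the pads) lies bot.hold_point_z behind it (bot.hold_point_z is the distance from the TCP to the grasp point, in m); z points along the fingers, y is the line along which they close (so a half turn about z gives the same grasp; the last joint's range is limited). The gripper opens to 85 mm and grips with 20 to 120 N. Pads are 22 mm wide; open, the fingers measure 114 mm over their backs; the gripper's body (76 mm by 85 mm) begins 54 mm behind the grasp point. The pads swing forward as they close: fully open they stand 13 mm farther back than shut.
Start: joints at [74.427, 4.979, 10.078, 95.1, 0, 90], TCP at [0.148, 0.53, 0.231] pointing down, gripper open.
Joint ranges: [-179.16, 179.16], [-48.56, 103.87], [-65.8, 70.77], [-126.05, 130.52], [-82.76, 87.17], [-180, 180]. Speed limits (degrees/s): [127.2, 127.2, 147.25, 180, 180, 180].

### API

Orientations are given as [roll, pitch, yaw] about the fixed x, y, z axes, in that order (R = Rz(yaw) Ry(pitch) Rx(roll)).
In Python, from workcell import bot, camera, camera_model, ticket gives the robot as it stands.
- The arm moves only by the tool send_rows, never from a script. Its argument "targets" is text: rows parted by semicolons, each of 5 numbers parted by spaces: the shift along the tool's x, y, z in mm, then the turn about the tool's z in degrees, then the closure in counts, from 0 (fully open) to 255 (shut). A call has 1 to 20 rows; each row is the pose to reach, as a shift and turn from the pose commanded when the call began, along the tool's axes at that moment; what a row does not reach only later rows make up. A row lasts 1/8 s, in which the tool goes at most 62.5 mm and 10.7 degrees, less where a joint would pass 70% of its speed; a pose out of reach is approached as far as the arm can. A call with a gripper value outside its range is refused whole. The fingers move at their own pace and stop on an object; "newtons" is the grip in N (left out, the last holds). Time passes only in rows, so rows that repeat a pose let the fingers close. It gives the time, the measured TCP pose, the force, the opening and the grip force at its end, in the units of the state.
- bot.get_obs(): the state, without advancing time (a new reading comes with each control period).
- camera(name): name is "scene" or "top" or "wrist"; returns the picture (400x640x3 uint8, blue, green, red); there is no depth.
- camera_model(name): a dict with "K" (3x3 intrinsics, pixels), "dist_coeffs" ([k1, k2, p1, p2, k3] as OpenCV has them; the pictures are not rectified), "pose" (4x4, takes a point from camera to world coordinates); the wrist camera has in their place "T_tool_cam" (4x4, takes a point from camera to tool coordinates, whose origin is the TCP and whose axes are the flange's). Camera axes: x right, y down, z forward; pixel columns grow to the right and rows downward; lengths in m; the calibration is good to about 2 mm. A picture is of the moment at which its call begins: read the wrist's pose just before it. camera_model takes no time and is no camera call.
- ticket.job_done(): hands the job in; it is judged then, once.
The state is a dict: "time": time; "q": joint angles; "qd": joint speeds; "joint_efforts": joint torques, N m; "ee_pos": TCP position; "tcp_rot": TCP orientation; "wrist_force": force on the tool from outside, world axes, zero at the start; "torque": the same for the moment, N m; "opening": finger opening in m; "grasp_force": force on a finger pad.
Only numpy, scipy, OpenCV 4.12 (cv2) and the standard library are available. Lean on these libraries where they do the work, as an engineer would, in place of code of your own. Each camera call takes 0.05 s, during which the arm holds its last target. There are 200 camera calls.

### The job

Finish packing the small sample carton on the inspection table: stand the amber sample jar and the white hard-shell cold brick upright on the floor of the row beside the white foam, one on each side of the grey logger that is already standing there, which must stay in the row, standing upright. Set things down, do not drop them, and leave the other things on the table where they are.

Things in the scene. Friction and masses are not known exactly. Their poses are not given: they have to be found in the camera images.
- carton: Small open cardboard carton, fixed. Its packing row is 66 mm (x) by 168 mm (y) inside, centred on the origin. A second lane behind it (x +38 to +93 mm) is full of white foam 41 mm high and takes nothing. Walls and divider 5 mm thick, 50 mm high; floor 5 mm. Outside x -38 to +98, y +-89 mm; flaps hang at the y ends to +-115 mm. Origin: underside, beneath the centre of the row; z up.
- row (a point): Centre of the floor of the packing row, 5 mm above the carton's origin, same axes.
- jar: Upright round amber sample jar with a paper label and a deep white lid, one cylinder of 54 mm diameter and 100 mm height (lid from 60 mm up). Origin: centre of its underside, z up.
- brick: Upright white hard plastic cold brick with grey grooves on its broad faces, 56 mm (its x) by 40 mm (its y) by 105 mm high. Origin: centre of its underside, z up. It fits the row with its y axis along the row.
- logger: Grey temperature logger box, small black display on top, 56 mm (its x) by 44 mm (its y) by 85 mm high, standing loose in the packing row, up to 14 mm off the middle to either side: one gap may be too narrow for the jar. Its y axis lies along the row. Origin: centre of its underside, z up.
- tape: Bystander: roll of clear tape lying flat, 80 mm diameter, 25 mm high. Origin: centre of its underside.
- dishes: Bystander: stack of three culture dishes, 86 mm diameter, 29 mm high. Origin: centre of its underside.
- marker: Bystander: black marker pen lying along its x axis, 130 mm long, 14 mm thick. Origin: middle of its underside.
- thermometer: Bystander: white handheld probe thermometer lying along its x axis, 190 mm long, 18 mm high. Origin: middle of its underside.
Mind the look-alikes: they are no part of the job. What is shaped like the brick but brown is not meant.

How it is judged:
By the outcome, as a careful person would: the job done as asked, in the order asked, and still so for the second after the job is handed in, with the robot touching nothing.
It also fails if it takes over 54 s, if anything falls off the work surface, if the arm or the gripper's body presses on something with over 40 N, if the wrist force passes 120 N, or if a joint passes its speed limit or range.

## Working session

There is one attempt and no reset: what is moved stays moved. The work goes in short steps, Python scripts to look and compute and a tool call to move; the robot and the scene stay as the last step left them, time stands still between calls to the robot, and variables do not carry over. Pictures are saved under pics/ and viewed, at most 10 in all, crops included, and the job is handed in when it is done.

Besides the shell and the picture viewer there is one more tool, called after ">>>" as name(argument=value, ...), one argument or row to a line, values as JSON. send_rows: Moves the arm, as the interface text tells. Its arguments: {"type":"object","properties":{"targets":{"type":"string"},"newtons":{"type":"number"}},"required":["targets"]}

```bash
mkdir -p pics; ls
python3 - <<'E'
from workcell import bot,camera,camera_model
import cv2,numpy as np
np.set_printoptions(precision=4,suppress=True)
for n in("scene","top"):
    cv2.imwrite(f"pics/{n}0.png",camera(n)); m=camera_model(n); print(n,m["K"],m["dist_coeffs"],m["pose"])
print(camera_model("wrist")); print(bot.get_obs(), bot.hold_point_z)
E
```

```text
pics
scene [[461.2456   0.     320.0064]
 [  0.     461.2456 193.0328]
 [  0.       0.       1.    ]] [-0.1213  0.      0.      0.      0.    ] [[-0.4427  0.7167 -0.5389  1.0656]
 [ 0.8965  0.343  -0.2804  0.2017]
 [-0.0161 -0.6072 -0.7944  0.7373]
 [ 0.      0.      0.      1.    ]]
top [[386.8492   0.     318.9398]
 [  0.     386.8492 203.3448]
 [  0.       0.       1.    ]] [-0.0877  0.      0.      0.      0.    ] [[ 0.0171 -0.9969  0.0763  0.5186]
 [-0.9994 -0.0193 -0.028  -0.053 ]
 [ 0.0294 -0.0757 -0.9967  0.8104]
 [ 0.      0.      0.      1.    ]]
{'K': array([[344.1517,   0.    , 318.8696],
       [  0.    , 344.1517, 199.8933],
       [  0.    ,   0.    ,   1.    ]]), 'dist_coeffs': array([-0.0669,  0.    ,  0.    ,  0.    ,  0.    ]), 'T_tool_cam': array([[-0.0001, -0.9628, -0.2704,  0.0685],
       [ 1.    , -0.0001,  0.    ,  0.0005],
       [-0.0001, -0.2704,  0.9628, -0.1423],
       [ 0.    ,  0.    ,  0.    ,  1.    ]])}
{'time': 0.1, 'q': array([74.4274,  5.0085, 10.0421, 95.0996, -0.0004, 90.0001]), 'qd': array([ 0.0294, -0.047 ,  0.0669,  0.0843,  0.0217, -0.0058]), 'joint_efforts': array([ -0.0005, -52.1559,  46.5655,   0.016 ,  -0.0001,   0.    ]), 'ee_pos': array([0.1476, 0.5296, 0.2307]), 'tcp_rot': array([-179.934 ,    0.0004,  164.4273]), 'wrist_force': array([-0.2538,  0.2359, -0.225 ]), 'torque': array([-0.002 , -0.0056, -0.0557]), 'grasp_force': 0.0, 'opening': 0.08539694955362805} 0.0187
```

View pics/top0.png

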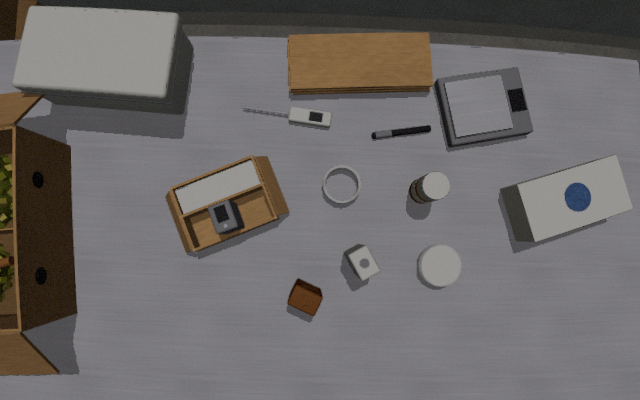

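View pics/scene0.png

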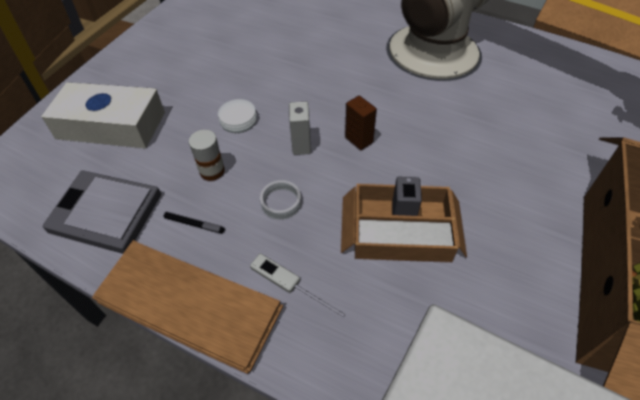

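Top view: the jar is at (433,185). The white brick is at (363,262). Possible look-alikes are the brown brick at (305,297) and the white dishes at (440,266). The carton is at (228,205) with the foam on its upper side, and the logger at (222,216). The scene view agrees: jar (207,155), white brick (300,128), brown one (360,122). I choose the jar and the white brick, and check them in a crop.

```bash
cat > h.py <<'E'
from workcell import bot,camera,camera_model
import cv2,numpy as np
from scipy.spatial.transform import Rotation as R
np.set_printoptions(precision=4,suppress=True)
def pose(n):
    m=camera_model(n)
    if n!="wrist": return m,m["pose"]
    o=bot.get_obs(); T=np.eye(4); T[:3,:3]=R.from_euler("xyz",o["tcp_rot"],degrees=True).as_matrix(); T[:3,3]=o["ee_pos"]
    return m,T@m["T_tool_cam"]
def cast(mp,px,z):
    m,T=mp
    u=cv2.undistortPoints(np.array(px,float).reshape(-1,1,2),m["K"],m["dist_coeffs"])[:,0]
    d=np.c_[u,np.ones(len(u))]@T[:3,:3].T
    return T[:3,3]+d*((z-T[2,3])/d[:,2])[:,None]
def proj(mp,P):
    m,T=mp; i=np.linalg.inv(T)
    return cv2.projectPoints(np.array(P,float).reshape(-1,1,3),cv2.Rodrigues(i[:3,:3])[0],i[:3,3],m["K"],m["dist_coeffs"])[0][:,0]
E
python3 - <<'E'
from h import *
im=cv2.imread("pics/top0.png"); 
c=im[140:320,150:470]; cv2.imwrite("pics/crop0.png",cv2.resize(c,None,fx=2.5,fy=2.5,interpolation=cv2.INTER_CUBIC))
E
```

```text
(no output)
```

View pics/crop0.png

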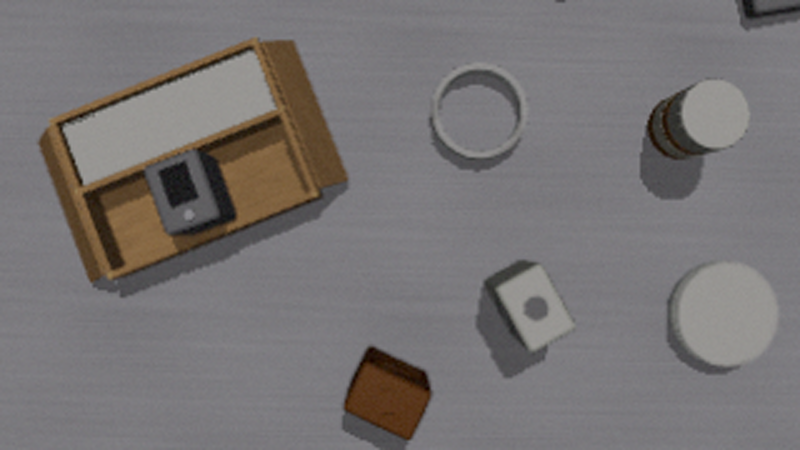

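The crop confirms it: white-lidded amber jar at (435,186) and white brick at (364,263). The brown brick at (305,297) is rejected. The logger is left of the row's middle, so the wide gap is on the right. Now measuring.

Run:
```python
from h import *
im=cv2.imread("pics/top0.png"); t=pose("top")
g=cv2.cvtColor(cv2.GaussianBlur(im,(3,3),0),cv2.COLOR_BGR2GRAY)
def blob(mask,p):
    n,l,s,c=cv2.connectedComponentsWithStats(mask.astype(np.uint8)); k=l[p[1],p[0]]
    cs,_=cv2.findContours((l==k).astype(np.uint8),cv2.RETR_EXTERNAL,cv2.CHAIN_APPROX_NONE)
    return max(cs,key=cv2.contourArea)[:,0].astype(float),s[k]
for nm,p in (("jar",(435,184)),("brick",(372,262)),("dish",(440,266)),("foam",(218,185)),("logger",(222,225)),("bg",(400,320))): print(nm,im[p[1],p[0]],g[p[1],p[0]])
def rep(n,c,z):
    P=cast(t,c,z)[:,:2].astype(np.float32)*1000; r=cv2.minAreaRect(P); print(n,"rect",np.array(r[0]),np.array(r[1]),r[2],"circ",cv2.minEnclosingCircle(P))
wh=(g>145)
for n,p,z in(("jar",(435,184),.1),("brick",(372,262),.105),("dish",(440,266),.029),("foam",(218,185),.041)):
    c,s=blob(wh,p); print(s); rep(n,c,z)
hsv=cv2.cvtColor(im,cv2.COLOR_BGR2HSV)
q=lambda L:np.array(L)/2.5+np.array([150,140])-0.3
rim=cast(t,q([(50,125),(258,40),(318,197),(105,278)]),.05)*1000
print("rim",rim[:,:2],np.linalg.norm(np.diff(rim,axis=0),axis=1),np.degrees(np.arctan2(*(rim[0]-rim[1])[[0,1]])))
lg=cast(t,q([(146,166),(203,150),(220,221),(165,235)]),.09)*1000
print("log",lg[:,:2],lg.mean(0))
print(hsv[195,190],hsv[225,222],hsv[232,245])
cv2.imwrite("pics/sc.png",cv2.resize(cv2.imread("pics/scene0.png")[160:270,330:480],None,fx=5,fy=5,interpolation=cv2.INTER_CUBIC))
```

```text
jar [146 150 152] 150
brick [150 153 153] 150
dish [145 147 151] 148
foam [148 150 151] 150
logger [95 91 94] 96
bg [126 122 124] 123
[424 173  25  25 491]
jar rect [ 611.9599 -292.8288] [45.5156 46.5338] 1.1902538537979126 circ ((611.8768310546875, -292.7985534667969), 24.17708969116211)
[351 248  27  30 330]
brick rect [ 466.14   -156.9055] [47.6537 31.4563] 29.18963050842285 circ ((466.176513671875, -156.80661010742188), 27.42360496520996)
[ 423  246   37   39 1135]
dish rect [ 456.9633 -326.9384] [77.3741 75.7133] 0.23197589814662933 circ ((456.49688720703125, -326.3774719238281), 39.51127243041992)
[ 177  162   82   50 1817]
foam rect [607.1951 128.9431] [ 46.3976 160.7789] 22.86137580871582 circ ((607.0576171875, 129.0936737060547), 82.13288116455078)
rim [[598.1955 221.8907]
 [669.2761  58.5786]
 [545.3927   7.5966]
 [478.6853 173.0099]] [178.1103 133.9636 178.3576] -23.520805945054853
log [[564.5922 133.4334]
 [577.3889  91.1433]
 [524.7622  76.7338]
 [513.5587 117.3646]] [545.0755 104.6688  90.    ]
[ 23   7 150] [143  11  95] [ 3 38 61]
```

View pics/sc.png

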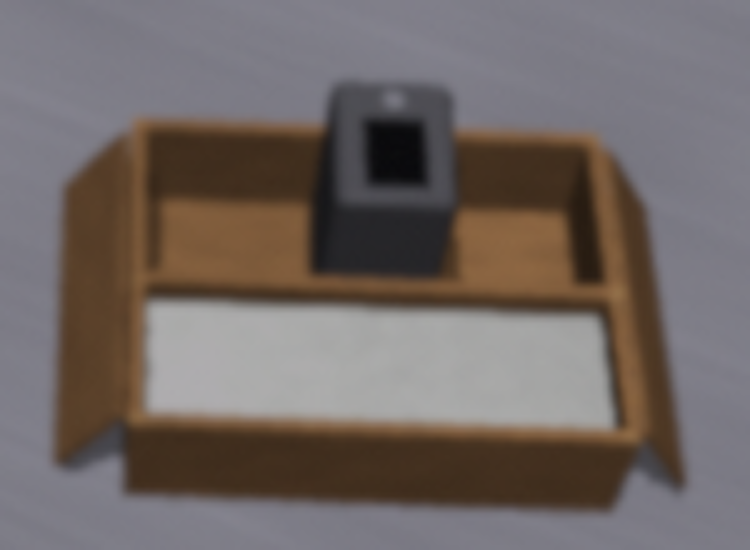

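Rim and foam give a carton yaw of about 22.7°, with its origin near (545,104) mm. The logger at scene crop (385,180) is close to the middle of the row. I'll go above the row for a wrist view to measure the gaps.

```bash
cat >> h.py <<'E'
def shift(x,y,z,yaw):
    "mm/deg world TCP target -> tool shift & turn (tool down)"
    o=bot.get_obs(); M=R.from_euler("xyz",o["tcp_rot"],degrees=True).as_matrix()
    d=M.T@(np.array([x,y,z])-o["ee_pos"]*1000); a=-(yaw-o["tcp_rot"][2]); a=(a+180)%360-180
    print("shift",d.round(1),"turn",round(a,1),"or",round(a-180*np.sign(a),1),"q6",o["q"][5],"t",o["time"])
E
python3 -c "
from h import *
shift(545,104,230,112.7)"
```

```text
shift [-497.1 -303.3    1. ] turn 51.7 or -128.3 q6 90.00010616483505 t 0.1
```

>>> send_rows(
  targets="-40 -25 0 5 0;-90 -55 0 10 0;-140 -85 0 15 0;-190 -115 0 20 0;-240 -145 0 25 0;-290 -175 0 30 0;-340 -205 0 35 0;-390 -235 0 40 0;-430 -262 0 45 0;-470 -286 0 50 0;-490 -299 0 52 0;-497 -303 0 52 0;-497 -303 0 52 0;-497 -303 0 52 0",
)

```text
time: 1.85
ee_pos: [0.5445, 0.1053, 0.2314]
tcp_rot: [180.0, -0.0, 112.5]
wrist_force: [0.3, -0.2, -0.7]
opening: 0.0853
grasp_force: 0.0
```

Run:
```python
from h import *
o=bot.get_obs(); print(o["time"],o["ee_pos"],o["tcp_rot"],o["q"])
w=pose("wrist"); np.save("w1.npy",w[1]); cv2.imwrite("pics/w1.png",camera("wrist"))
```

```text
1.85 [0.5445 0.1053 0.2314] [179.9969  -0.0071 112.5085] [10.9407  5.624  10.7878 95.1622  0.0076 78.4322]
```

View pics/w1.png

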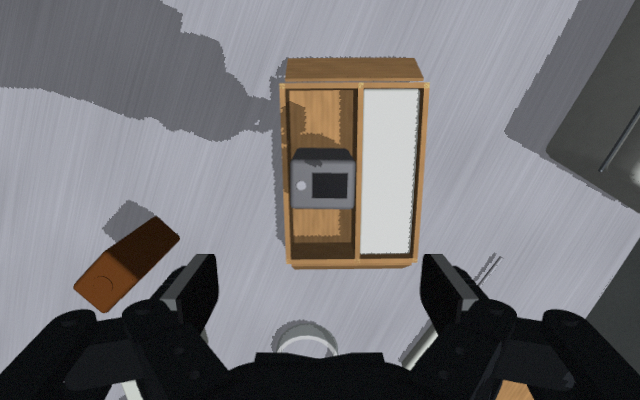

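The wrist view shows the carton rim from (281,83) to (429,265). The logger top spans (291,160)-(354,208), with the foam on the right. Next I'll refine the edges with profiles.

Run:
```python
from h import *
im=cv2.imread("pics/w1.png"); m=camera_model("wrist"); w=(m,np.load("w1.npy"))
hsv=cv2.cvtColor(im,cv2.COLOR_BGR2HSV).astype(int); S=hsv[:,:,1]; V=hsv[:,:,2]
# carton brown mask: rim quads ; logger top grey: low S, mid V
print("col 300-308 rows V", [(r,int(V[r,302:310].mean()),int(S[r,302:310].mean())) for r in list(range(78,96))+list(range(154,166))+list(range(203,214))+list(range(252,270))])
print("row 190 ", [(c,int(V[195:201,c].mean()),int(S[195:201,c].mean())) for c in list(range(278,300))+list(range(348,370))+list(range(410,432))])
print("row 110 ", [(c,int(V[108:114,c].mean()),int(S[108:114,c].mean())) for c in list(range(276,298))+list(range(350,370))+list(range(415,434))])
```

```text
col 300-308 rows V [(78, 130, 123), (79, 147, 122), (80, 151, 123), (81, 128, 71), (82, 128, 57), (83, 159, 108), (84, 169, 123), (85, 169, 123), (86, 169, 126), (87, 170, 124), (88, 128, 125), (89, 75, 128), (90, 106, 125), (91, 165, 124), (92, 171, 124), (93, 171, 123), (94, 172, 123), (95, 171, 123), (154, 43, 15), (155, 43, 14), (156, 43, 14), (157, 44, 14), (158, 45, 12), (159, 55, 16), (160, 70, 18), (161, 79, 12), (162, 86, 16), (163, 100, 14), (164, 117, 14), (165, 125, 12), (203, 123, 14), (204, 123, 15), (205, 124, 14), (206, 117, 14), (207, 106, 14), (208, 107, 48), (209, 149, 114), (210, 167, 123), (211, 167, 123), (212, 166, 123), (213, 165, 124), (252, 62, 123), (253, 63, 124), (254, 62, 127), (255, 63, 128), (256, 61, 133), (257, 62, 126), (258, 62, 124), (259, 127, 124), (260, 164, 123), (261, 170, 123), (262, 170, 123), (263, 167, 124), (264, 156, 125), (265, 153, 124), (266, 124, 125), (267, 114, 123), (268, 115, 126), (269, 145, 19)]
row 190  [(278, 110, 16), (279, 110, 17), (280, 109, 16), (281, 109, 16), (282, 110, 17), (283, 145, 80), (284, 170, 121), (285, 173,
[... 1235 characters left out ...]
24), (294, 109, 124), (295, 108, 124), (296, 109, 122), (297, 113, 123), (350, 108, 124), (351, 109, 125), (352, 106, 122), (353, 66, 127), (354, 51, 122), (355, 53, 125), (356, 52, 135), (357, 97, 123), (358, 165, 124), (359, 174, 124), (360, 174, 124), (361, 173, 125), (362, 174, 125), (363, 169, 14), (364, 200, 5), (365, 210, 2), (366, 211, 2), (367, 210, 2), (368, 210, 2), (369, 211, 1), (415, 210, 2), (416, 194, 2), (417, 150, 3), (418, 105, 10), (419, 68, 52), (420, 50, 138), (421, 52, 130), (422, 103, 128), (423, 163, 125), (424, 173, 125), (425, 174, 124), (426, 174, 123), (427, 173, 116), (428, 164, 12), (429, 172, 16), (430, 173, 17), (431, 175, 16), (432, 175, 18), (433, 175, 17)]
```

Run:
```python
from h import *
m=camera_model("wrist"); w=(m,np.load("w1.npy"))
z=.05
def c(L,z): return cast(w,np.array(L,float),z)[:,:2]*1000
A=c([(306,82.5),(306,88),(306,258.7),(306,264)],z)
L=c([(279.7,111),(285.5,111),(282.7,198),(288.2,198)],z); Rr=c([(357.2,111),(427.5,111),(355.4,198),(421.1,198)],z)
def ang(a,b): d=a-b; return np.degrees(np.arctan2(d[1],d[0]))-90
print("yaw",ang(L[0],L[2]),ang(L[1],L[3]),ang(Rr[0],Rr[2]),ang(Rr[1],Rr[3]))
yaw=np.mean([ang(L[0],L[2]),ang(L[1],L[3]),ang(Rr[0],Rr[2]),ang(Rr[1],Rr[3])])
r=np.radians(yaw); ex=np.array([np.cos(r),np.sin(r)]); ey=np.array([-ex[1],ex[0]])
print("y rim",A@ey,"x",L@ex,Rr@ex)
lg=c([(306,159.5),(306,208.2)],.09); lx=c([(290.2,198),(354.2,198)],.09)
print("log y",lg@ey,"x",lx@ex)
y0=np.mean((A@ey)[[1,2]]); x0=np.mean([(L@ex)[[1,3]].mean(),(Rr@ex)[[0,2]].mean()])
print("origin",x0*ex+y0*ey,"yaw",yaw,"log off",(lx@ex).mean()-x0,(lg@ey).mean()-y0)
# refine jar / brick estimate from scene too
s=pose("scene"); im=cv2.imread("pics/scene0.png"); O=(x0*ex+y0*ey)/1000
for n in("scene","top"): print(n,proj(pose(n),[[*(O+.001*(x*ex+y*ey)),.05] for x,y in((-38,-89),(98,-89),(98,89),(-38,89))]))
```

```text
yaw 22.88670845039239 22.92708596277342 22.89710859891619 22.71040141695147
y rim [ -26.8382  -31.6077 -199.1473 -205.1475] x [507.524  512.8406 507.5692 512.944 ] [578.4768 643.4141 578.537  643.2039]
log y [ -90.3222 -132.5682] x [518.4099 573.1577]
origin [547.6692 105.6337] yaw 22.855326107258367 log off 0.08420471041767996 3.9323256624823273
scene [[355.4517 182.4034]
 [354.3671 243.6485]
 [457.0082 247.5462]
 [448.6994 185.9154]]
top [[276.2781 217.5567]
 [251.3959 154.053 ]
 [167.9348 187.0536]
 [191.7517 251.2096]]
```

Carton origin is (547.7,105.6) mm with yaw 22.86°. The logger is 3.9 mm towards +y, so the gaps are 66 mm (−y) and 58 mm (+y). The jar goes at y≈−51 and the brick at y≈+55. I'll move over the jar now.

>>> send_rows(
  targets="-30 -7 0 0 0;-80 -18 0 0 0;-130 -30 0 0 0;-180 -41 0 0 0;-230 -52 0 0 0;-280 -64 0 0 0;-330 -75 0 0 0;-370 -84 0 0 0;-390 -89 0 0 0;-394 -90 0 0 0;-394 -90 0 0 0;-394 -90 0 0 0",
)

```text
time: 3.4
ee_pos: [0.6123, -0.2927, 0.2318]
tcp_rot: [180.0, 0.0, 112.5]
wrist_force: [-0.3, 0.1, 0.1]
opening: 0.085
grasp_force: 0.0
```

Run:
```python
from h import *
w=pose("wrist"); im=camera("wrist"); cv2.imwrite("pics/w2.png",im)
o=bot.get_obs(); print(o["ee_pos"],o["tcp_rot"],o["q"])
hsv=cv2.cvtColor(im,cv2.COLOR_BGR2HSV)
p=proj(w,[.612,-.293,.1])[0]; print(p)
mask=((hsv[:,:,2]>185)&(hsv[:,:,1]<12)).astype(np.uint8)
n,l,s,c=cv2.connectedComponentsWithStats(mask)
print([(list(map(int,s[i])),c[i]) for i in range(1,n) if s[i,4]>300])
```

```text
[ 0.6123 -0.2929  0.2318] [179.9807   0.0163 112.5015] [-25.5638  24.1704  33.2797  99.0842   0.0034  41.9346]
[317.969  190.5609]
[([523, 0, 53, 52, 654], array([545.2294,  26.7569])), ([125, 104, 81, 83, 5078], array([165.257 , 144.9159])), ([289, 163, 62, 56, 2739], array([319.7222, 190.4469])), ([201, 335, 61, 34, 1196], array([233.4908, 349.209 ]))]
```

View pics/w2.png

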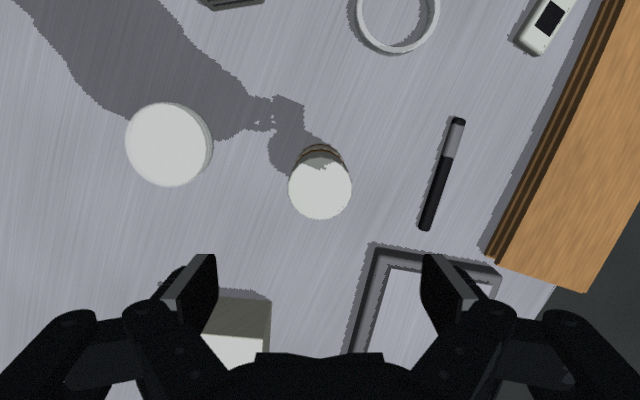

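The jar lid is centred at pixel (320,188), about 2 mm from where I expected it. The dishes are at (168,145), so the descent is clear. Going down to grasp and lift.

>>> send_rows(
  targets="2 2 30 0 0;2 2 80 0 0;2 2 125 0 0;2 2 155 0 0;2 2 167 0 0;2 2 171 0 0;2 2 171 0 0;2 2 171 0 255;2 2 171 0 255;2 2 171 0 255;2 2 171 0 255;2 2 171 0 255;2 2 171 0 255;2 2 171 0 255",
  newtons=45,
)

```text
time: 5.2
ee_pos: [0.6136, -0.2917, 0.0614]
tcp_rot: [179.9, 0.1, 112.4]
wrist_force: [-0.7, 0.9, 6.0]
opening: 0.0533
grasp_force: 46.7
```

>>> send_rows(
  targets="0 0 -8 0 255;0 0 -30 0 255;0 0 -70 0 255;0 0 -110 0 255;0 0 -130 0 255;0 0 -135 0 255;0 0 -135 0 255",
)

```text
time: 6.08
ee_pos: [0.6132, -0.2914, 0.1945]
tcp_rot: [-180.0, -0.0, 112.4]
wrist_force: [-0.0, 0.8, -2.7]
opening: 0.0531
grasp_force: 47.7
```

Run:
```python
from h import *
o=bot.get_obs(); print(o["ee_pos"],o["wrist_force"],o["opening"],o["torque"])
shift(567.5,58.6,196,112.86)
im=camera("wrist"); cv2.imwrite("pics/w3.png",im)
```

```text
[ 0.6132 -0.2914  0.1945] [-0.0051  0.7929 -2.7351] 0.05311228812702666 [ 0.0174 -0.0218 -0.0444]
shift [340.9  91.3  -1.3] turn -0.4 or 179.6 q6 42.15482518091176 t 6.075
```

View pics/w3.png

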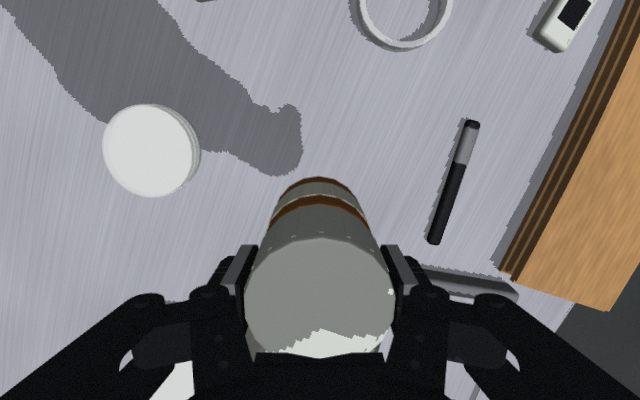

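The jar is held upright, with the lid centred at about (320,312), which matches the grasp point. Carrying it over the wide gap.

>>> send_rows(
  targets="20 5 0 0 255;55 15 0 0 255;100 27 0 0 255;145 39 0 0 255;190 51 0 0 255;235 63 0 0 255;280 75 0 0 255;315 84 0 0 255;335 90 0 0 255;341 91 0 0 255;341 91 0 0 255;341 91 0 0 255;341 91 0 0 255",
)

```text
time: 7.75
ee_pos: [0.5674, 0.0576, 0.1952]
tcp_rot: [-180.0, 0.0, 112.4]
wrist_force: [-0.2, -0.5, -1.6]
opening: 0.0533
grasp_force: 47.7
```

Run:
```python
from h import *
shift(567.5,58.6,67,112.86); print(bot.get_obs()["ee_pos"])
im=camera("wrist"); cv2.imwrite("pics/w4.png",im)
```

```text
shift [  0.9   0.4 128.2] turn -0.5 or 179.5 q6 73.44423136696655 t 7.75
[0.5674 0.0576 0.1952]
```

View pics/w4.png

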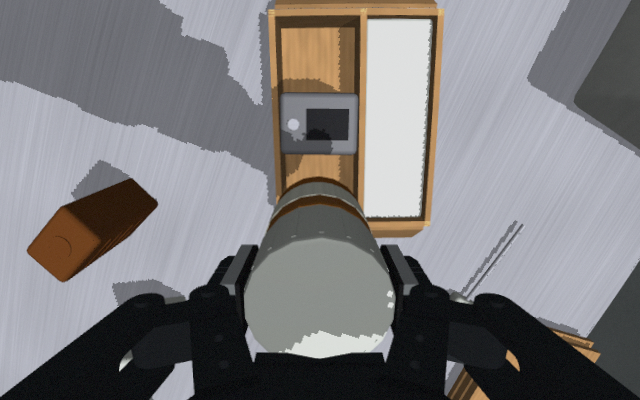

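The jar is aligned between the logger (ends at row 154) and the near wall, and centred between the left wall and the divider. Lowering it, slowly at the end.

>>> send_rows(
  targets="1 0 20 0 255;1 0 55 0 255;1 0 85 0 255;1 0 105 0 255;1 0 117 0 255;1 0 122 0 255;1 0 125 0 255;1 0 126 0 255;1 0 126 0 255;1 0 126 0 255",
)

```text
time: 9.05
ee_pos: [0.5671, 0.0594, 0.0697]
tcp_rot: [180.0, 0.0, 112.4]
wrist_force: [-0.3, 0.8, -2.1]
opening: 0.0529
grasp_force: 47.8
```

>>> send_rows(
  targets="0 0 1 0 255;0 0 2 0 255;0 0 3 0 255;0 0 3 0 255;0 0 3 0 255",
)

```text
time: 9.68
ee_pos: [0.5669, 0.0594, 0.0665]
tcp_rot: [180.0, 0.0, 112.4]
wrist_force: [-1.2, 0.3, 1.8]
opening: 0.0529
grasp_force: 47.9
```

>>> send_rows(
  targets="0 0 0.5 0 255;0 0 0.5 0 255;0 0 0.5 0 100;0 0 0.5 0 60;0 0 0.5 0 0;0 0 0.5 0 0;0 0 0.5 0 0;0 0 0.5 0 0;0 0 -15 0 0;0 0 -50 0 0;0 0 -95 0 0;0 0 -125 0 0;0 0 -135 0 0;0 0 -135 0 0",
)

```text
time: 11.42
ee_pos: [0.5671, 0.0594, 0.2015]
tcp_rot: [180.0, 0.0, 112.4]
wrist_force: [-0.7, 0.2, -0.8]
opening: 0.085
grasp_force: 0.0
```

Run:
```python
from h import *
print(bot.get_obs()["q"]);shift(466.2,-156.9,232,119.2)
```

```text
[ 5.9827  7.2019  9.1881 91.9451  0.0002 73.5583]
shift [-161.5 -175.8  -30.5] turn -6.8 or 173.2 q6 73.5582540186247 t 11.425
```

>>> send_rows(
  targets="-15 -16 -8 -1 0;-45 -49 -20 -3 0;-80 -87 -30 -5 0;-115 -125 -30 -7 0;-143 -156 -30 -7 0;-158 -172 -30 -7 0;-161 -176 -30 -7 0;-161 -176 -30 -7 0;-161 -176 -30 -7 0",
)

```text
time: 12.55
ee_pos: [0.4659, -0.1558, 0.2309]
tcp_rot: [-180.0, -0.0, 119.5]
wrist_force: [0.1, -0.0, -0.6]
opening: 0.0849
grasp_force: 0.0
```

Run:
```python
from h import *
w=pose("wrist"); im=camera("wrist"); cv2.imwrite("pics/w5.png",im); cv2.imwrite("pics/top1.png",camera("top"))
np.save("w5.npy",w[1])
o=bot.get_obs(); print(o["ee_pos"],o["tcp_rot"])
hsv=cv2.cvtColor(im,cv2.COLOR_BGR2HSV)
print(proj(w,[.4662,-.1569,.105])[0])
mask=((hsv[:,:,2]>185)&(hsv[:,:,1]<14)).astype(np.uint8)
n,l,s,c=cv2.connectedComponentsWithStats(mask)
print([(list(map(int,s[i])),c[i]) for i in range(1,n) if s[i,4]>300])
```

```text
[ 0.4659 -0.1558  0.231 ] [-179.9887   -0.0196  119.4941]
[318.1258 193.6349]
[([546, 0, 81, 80, 4264], array([586.3429,  34.2636])), ([289, 172, 62, 41, 1960], array([319.7801, 191.3776])), ([559, 188, 63, 66, 843], array([593.9941, 216.4721])), ([213, 265, 62, 63, 2894], array([243.509 , 295.8559]))]
```

View pics/w5.png

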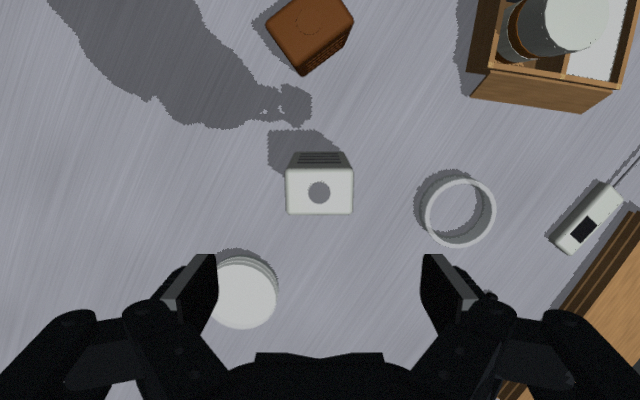

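The brick top is centred at (319.7,191) and square to the gripper. The jar stands in the row at top right, (575,20). Grasping the brick.

>>> send_rows(
  targets="1 1 30 0 0;1 1 80 0 0;1 1 125 0 0;1 1 155 0 0;1 1 166 0 0;1 1 170 0 0;1 1 170 0 0;1 1 170 0 255;1 1 170 0 255;1 1 170 0 255;1 1 170 0 255;1 1 170 0 255;1 1 170 0 255;1 1 170 0 255",
  newtons=50,
)

```text
time: 14.4
ee_pos: [0.4665, -0.1554, 0.0622]
tcp_rot: [179.9, 0.1, 119.4]
wrist_force: [-1.2, 1.1, 5.8]
opening: 0.0554
grasp_force: 53.0
```

>>> send_rows(
  targets="0 0 -8 0 255;0 0 -30 0 255;0 0 -70 0 255;0 0 -110 0 255;0 0 -140 0 255;0 0 -145 0 255;0 0 -145 0 255",
)

```text
time: 15.28
ee_pos: [0.4659, -0.1551, 0.2054]
tcp_rot: [-180.0, -0.0, 119.4]
wrist_force: [0.2, 0.5, -3.5]
opening: 0.0557
grasp_force: 54.2
```

Run:
```python
from h import *
# jar/logger state from pre-grasp wrist-independent top view
im=cv2.imread("pics/top1.png"); t=pose("top"); O=np.array([547.7,105.6]); r=np.radians(22.86)
M=np.array([[np.cos(r),np.sin(r)],[-np.sin(r),np.cos(r)]])
cv2.imwrite("pics/c1.png",cv2.resize(im[140:270,150:310],None,fx=5,fy=4.6,interpolation=cv2.INTER_CUBIC))
print(proj(t,[.5675,.0586,.105]))
o=bot.get_obs(); print(o["ee_pos"],o["wrist_force"],o["opening"])
shift(526.3,156.3,206,112.86)
```

```text
[[246.8851 204.7428]]
[ 0.4659 -0.1551  0.2054] [ 0.2152  0.4821 -3.5356] 0.05566043774924423
shift [241.5 205.6  -0.6] turn 6.6 or -173.4 q6 42.15585339418572 t 15.275
```

View pics/c1.png

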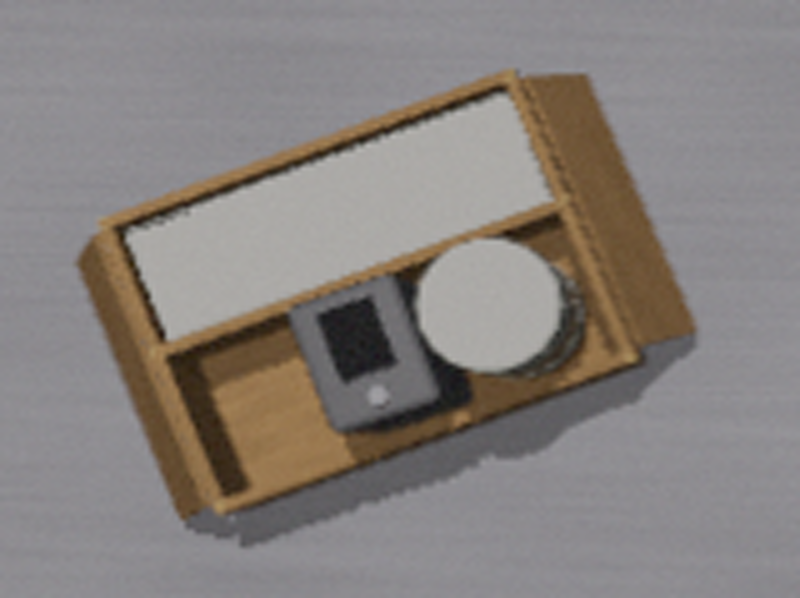

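The jar is upright at crop (490,305), and the logger is upright and has not moved. Brick held and lifted; carrying it to the +y gap.

>>> send_rows(
  targets="15 13 0 1 255;45 38 0 2 255;80 68 0 3 255;115 98 0 4 255;150 128 0 5 255;185 158 0 6 255;215 183 0 6.6 255;234 199 0 6.6 255;241 205 0 6.6 255;242 206 0 6.6 255;242 206 0 6.6 255;242 206 0 6.6 255;242 206 0 6.6 255",
)

```text
time: 16.9
ee_pos: [0.5266, 0.1563, 0.2064]
tcp_rot: [180.0, 0.0, 112.8]
wrist_force: [-1.3, -0.4, -2.1]
opening: 0.0552
grasp_force: 54.1
```

Run:
```python
from h import *
shift(526.3,156.3,67,112.86); print(bot.get_obs()["ee_pos"])
w=pose("wrist"); im=camera("wrist"); cv2.imwrite("pics/w6.png",im)
# brick in hand: top face (tool z -.0187-.025) corners predicted, and observed white extent
T=w[1]; 
o=bot.get_obs(); Rt=R.from_euler("xyz",o["tcp_rot"],degrees=True).as_matrix()
P=[o["ee_pos"]+Rt@np.array([x,y,-.0437]) for x,y in((.02,-.028),(.02,.028),(0,0))]
pp=proj(w,P); print(pp)
g=cv2.cvtColor(im,cv2.COLOR_BGR2GRAY); c=g[:,318].astype(int)
for col in (300,345): print([(r,int(g[r,col-3:col+4].mean())) for r in range(int(pp[0][1])-14,int(pp[0][1])+15,2)])
```

```text
shift [  0.2  -0.3 139.4] turn -0.1 or 179.9 q6 83.74883551349541 t 16.9
[0.5266 0.1563 0.2064]
[[229.7025 264.2475]
 [406.7589 264.1983]
 [318.2744 318.9891]]
[(250, 81), (252, 81), (254, 82), (256, 81), (258, 82), (260, 92), (262, 105), (264, 117), (266, 126), (268, 130), (270, 132), (272, 134), (274, 137), (276, 138), (278, 138)]
[(250, 82), (252, 82), (254, 81), (256, 82), (258, 82), (260, 92), (262, 105), (264, 118), (266, 128), (268, 130), (270, 133), (272, 134), (274, 137), (276, 138), (278, 137)]
```

>>> send_rows(
  targets="0 0 20 0 255;0 0 60 0 255;0 0 95 0 255;0 0 115 0 255;0 0 127 0 255;0 0 132 0 255;0 0 135 0 255;0 0 136 0 255;0 0 136 0 255;0 0 136 0 255",
)

```text
time: 18.2
ee_pos: [0.5267, 0.1569, 0.0707]
tcp_rot: [180.0, 0.0, 112.8]
wrist_force: [0.1, 0.8, -2.3]
opening: 0.0554
grasp_force: 53.9
```

>>> send_rows(
  targets="0 0 1 0 255;0 0 2 0 255;0 0 3 0 255;0 0 3 0 255;0 0 3 0 255",
)

```text
time: 18.82
ee_pos: [0.5265, 0.1568, 0.0673]
tcp_rot: [-180.0, 0.0, 112.8]
wrist_force: [0.2, 0.3, -1.3]
opening: 0.0549
grasp_force: 54.2
```

>>> send_rows(
  targets="0 0 0.5 0 255;0 0 1 0 255;0 0 1 0 255",
)

```text
time: 19.2
ee_pos: [0.5265, 0.1568, 0.0672]
tcp_rot: [180.0, 0.0, 112.8]
wrist_force: [-4.2, -0.5, 7.4]
opening: 0.0556
grasp_force: 55.1
```

Contact with the floor. Releasing and rising, then swinging clear for a check.

>>> send_rows(
  targets="0 0 0 0 255;0 0 0 0 100;0 0 0 0 60;0 0 0 0 0;0 0 0 0 0;0 0 0 0 0;0 0 0 0 0;0 0 -15 0 0;0 0 -50 0 0;0 0 -95 0 0;0 0 -130 0 0;0 0 -165 0 0;0 0 -165 0 0;0 0 -165 0 0",
)

```text
time: 20.95
ee_pos: [0.5265, 0.1568, 0.2313]
tcp_rot: [180.0, 0.0, 112.8]
wrist_force: [-0.6, -0.2, -0.5]
opening: 0.0853
grasp_force: 0.0
```

>>> send_rows(
  targets="20 -30 0 0 0;50 -70 0 0 0;80 -110 0 0 0;110 -150 0 0 0;140 -180 0 0 0;160 -200 0 0 0;170 -210 0 0 0;170 -210 0 0 0;170 -210 0 0 0",
)

```text
time: 22.08
ee_pos: [0.2676, 0.2319, 0.231]
tcp_rot: [-180.0, 0.0, 112.8]
wrist_force: [0.3, -1.1, -0.0]
opening: 0.0854
grasp_force: 0.0
```

Run:
```python
from h import *
o=bot.get_obs(); print(o["ee_pos"],o["time"],o["wrist_force"])
O=np.array([547.7,105.6]); r=np.radians(22.86); M=np.array([[np.cos(r),np.sin(r)],[-np.sin(r),np.cos(r)]])
im=camera("top"); cv2.imwrite("pics/top2.png",im); cv2.imwrite("pics/scene2.png",camera("scene")); t=pose("top")
g=cv2.cvtColor(im,cv2.COLOR_BGR2GRAY); hsv=cv2.cvtColor(im,cv2.COLOR_BGR2HSV)
sub=lambda k:[*(O+M.T@np.array(k))]
def meas(nm,loc,z,mask):
    p=proj(t,[*(np.array(sub(loc))/1000),z])[0]; n,l,s,c=cv2.connectedComponentsWithStats(mask.astype(np.uint8))
    x,y=int(p[0]),int(p[1])
    win=l[y-6:y+7,x-6:x+7]; k=np.bincount(win[win>0]).argmax()
    cs,_=cv2.findContours((l==k).astype(np.uint8),cv2.RETR_EXTERNAL,cv2.CHAIN_APPROX_NONE)
    P=((cast(t,cs[0][:,0],z)[:,:2]*1000-O)@M.T).astype(np.float32); q=cv2.minAreaRect(P)
    print(nm,"px",p,"area",s[k],"carton centre",np.array(q[0]),"size",np.array(q[1]),"ang",q[2])
wh=g>140
meas("jar",(0,-51),.105,wh); meas("brick",(0,55),.11,wh); meas("logger",(0,4),.09,(g>75)&(g<118)&(hsv[:,:,1]<40))
```

```text
[0.2676 0.2319 0.231 ] 22.075 [ 0.2676 -1.1062 -0.0413]
jar px [246.8822 204.7359] area [234 192  27  28 598] carton centre [ -1.3268 -50.6836] size [47.5235 49.4873] ang 68.76587677001953
brick px [191.9872 226.1888] area [ 176  161   84   82 2411] carton centre [24.0144 -8.3952] size [ 98.2917 158.261 ] ang 0.19976136088371277
logger px [220.6218 216.2409] area [208 200  29  33 373] carton centre [-0.652   1.4901] size [39.95   52.1144] ang 87.66632843017578
```

Run:
```python
from h import *
O=np.array([547.7,105.6]); r=np.radians(22.86); M=np.array([[np.cos(r),np.sin(r)],[-np.sin(r),np.cos(r)]])
t=pose("top"); im=cv2.imread("pics/top2.png"); g=cv2.cvtColor(im,cv2.COLOR_BGR2GRAY).astype(np.float32)
def samp(x,y,z):
    p=proj(t,[*((O+M.T@np.array([x,y]))/1000),z]).astype(np.float32); return int(cv2.remap(g,p[:,:1],p[:,1:],cv2.INTER_LINEAR)[0,0])
print("along y",[(y,samp(-6,y,.11)) for y in range(26,90,3)])
for yy in(45,66): print("along x",yy,[(x,samp(x,yy,.11)) for x in range(-40,46,3)])
# tape, dishes, marker unchanged?
a=cv2.cvtColor(cv2.imread("pics/top0.png"),cv2.COLOR_BGR2GRAY); b=cv2.cvtColor(im,cv2.COLOR_BGR2GRAY)
d=cv2.morphologyEx((cv2.absdiff(a,b)>25).astype(np.uint8),cv2.MORPH_OPEN,np.ones((3,3))); n,l,s,c=cv2.connectedComponentsWithStats(d); print(s[1:].tolist())
```

```text
along y [(26, 55), (29, 59), (32, 60), (35, 118), (38, 145), (41, 147), (44, 145), (47, 118), (50, 96), (53, 91), (56, 89), (59, 92), (62, 125), (65, 148), (68, 148), (71, 133), (74, 69), (77, 65), (80, 68), (83, 100), (86, 122), (89, 121)]
along x 45 [(-40, 68), (-37, 65), (-34, 48), (-31, 45), (-28, 96), (-25, 141), (-22, 147), (-19, 148), (-16, 149), (-13, 148), (-10, 148), (-7, 145), (-4, 126), (-1, 117), (2, 132), (5, 145), (8, 147), (11, 148), (14, 148), (17, 148), (20, 147), (23, 147), (26, 128), (29, 146), (32, 149), (35, 149), (38, 150), (41, 148), (44, 149)]
along x 66 [(-40, 96), (-37, 67), (-34, 63), (-31, 60), (-28, 95), (-25, 142), (-22, 148), (-19, 148), (-16, 147), (-13, 148), (-10, 148), (-7, 148), (-4, 146), (-1, 147), (2, 147), (5, 149), (8, 149), (11, 148), (14, 147), (17, 148), (20, 147), (23, 146), (26, 111), (29, 77), (32, 88), (35, 76), (38, 79), (41, 81), (44, 85)]
[[406, 173, 43, 47, 1031], [431, 191, 4, 5, 19], [233, 192, 35, 38, 888], [440, 193, 4, 4, 15], [436, 194, 3, 4, 12], [180, 211, 40, 38, 843], [254, 236, 3, 3, 9], [341, 244, 27, 47, 559], [195, 248, 3, 3, 9], [356, 248, 13, 10, 83], [201, 253, 16, 8, 52], [355, 258, 4, 4, 15], [362, 259, 6, 7, 34], [371, 262, 3, 3, 9], [363, 269, 8, 6, 35], [375, 268, 3, 3, 9], [44, 361, 62, 39, 1529], [143, 366, 26, 34, 526]]
```

```bash
python3 -c "
from workcell import ticket
print(ticket.job_done())"
```

```text
the job is handed in; nothing more can be done
None
```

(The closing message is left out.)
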